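# Clear the ink tube of a date coder and roll its code wheel up

### The arm

A 6-joint arm with a two-finger parallel gripper is mounted at the origin on a cart in front of the work surface, level with it; the furniture and walls round the work are solid. World frame = base frame: x ahead of the robot, y to its left, z up, the work surface at z = 0. Lengths are in m, angles in degrees, forces in N, time in s.
With the tool pointing down it reaches from about 0.325 to 0.775 m from the base axis. Payload 9.3 kg.
Tool frame: the origin (TCP) lies between the finger pads; the fingertips stand 17 mm ahead of it and the grasp point (between the pads) lies 2 mm behind it; x points along the fingers, y is the direction in which the jaws open and shut, and the axes are right-handed (so a half turn about x gives the same grasp; the last joint's range is limited). The gripper opens to 85 mm and grips with 20 to 120 N. Pads are 22 mm wide; open, the fingers measure 114 mm over their backs; the gripper's body (76 mm by 85 mm) begins 54 mm behind the grasp point. The pads swing forward as they close: fully open they stand 13 mm farther back than shut.
Start: joints at [59.209, 14.817, 1.232, 76.415, 0, 81.257], TCP at [0.206, 0.51, 0.248] pointing down, gripper open.
Joint ranges: [-174.27, 174.27], [-52.1, 104.24], [-59.71, 78.15], [-110.17, 111.67], [-87.03, 83.33], [-180, 180]. Speed limits (degrees/s): [127.2, 127.2, 159.86, 180, 180, 180].

### API

Orientations are given as [roll, pitch, yaw] about the fixed x, y, z axes, in that order (R = Rz(yaw) Ry(pitch) Rx(roll)).
In Python, from bench import ctrl gives the robot as it stands.
- The arm moves only by the tool move_arm, never from a script. Its argument "plan" is a list of rows, each an object of numbers: "claw": the finger opening in mm, from 0 to 85.4; "x", "y", "z": the shift along the world's x, y, z in mm; "rx", "ry", "rz": the turn, a rotation vector about the world's x, y, z in degrees. In form: [{"claw": .., "x": .., "y": .., "z": .., "rx": .., "ry": .., "rz": ..}, ...]. A call has 1 to 12 rows; each row is the pose to reach, as a shift and turn from the pose commanded when the call began; what a row does not reach only later rows make up. A row lasts 1/8 s, in which the tool goes at most 62.5 mm and 10.7 degrees, less where a joint would pass 70% of its speed; a pose out of reach is approached as far as the arm can. A call with a gripper value outside its range is refused whole. The fingers move at their own pace and stop on an object; "grip_force" is the grip in N (left out, the last holds). Time passes only in rows, so rows that repeat a pose let the fingers close. It gives the time, the measured TCP pose, the force and the opening at its end, in the units of the state.
- ctrl.read_state(): the state, without advancing time (a new reading comes with each control period).
- ctrl.read_camera(name): name is "side" or "top" or "wrist"; returns the picture (420x560x3 uint8, red, green, blue); there is no depth.
- ctrl.camera_info(name): a dict with "camera_matrix" (3x3 intrinsics, pixels), "extrinsics" (4x4, takes a point from world to camera coordinates); the wrist camera has in their place "mount" (4x4, takes a point from camera to tool coordinates, whose origin is the TCP and whose axes are the tool frame's). Camera axes: x right, y down, z forward; pixel columns grow to the right and rows downward; lengths in m; the calibration is good to about 2 mm. A picture is of the moment at which its call begins: read the wrist's pose just before it. camera_info takes no time and is no camera call.
- ctrl.sign_off(): hands the job in, once; it reports no verdict.
The state is a dict: "time_s": time; "joints": joint angles; "dq": joint speeds; "joint_torque": joint torques, N m; "ee_pos": TCP position; "tcp_rot": TCP orientation; "wrist_force": force on the tool from outside, world axes, zero at the start; "ft_torque": the same for the moment, N m; "width": opening from 0.0 (shut) to 1.0 (fully open).
Only numpy, scipy, OpenCV 4.12 (cv2) and the standard library are available. Lean on these libraries where they do the work, as an engineer would, in place of code of your own. Each camera call takes 0.05 s, during which the arm holds its last target. There are 200 camera calls.

### The job

Get the date coder ready for the next batch. Take the ejector rod out of its holder, start it well into the brass mouth of the coder's tube (some 5 to 8 cm) and let go of it there, then take it again further back and push the spent ink slug out of the far end so that it drops into the steel bowl; pull the rod out and lay it in the metal tray. Also push the ridges of the code wheel, away from you over the top, to roll it up until its red ridge stands at the white pointers on top, leaving the bowl upright and the label rolls, tape and marker where they are.

Things in the scene. Friction and masses are not known exactly. Their poses are not given: they have to be found in the camera images.
- coder: Date coder, fixed: blue base 18 mm high, a level steel tube in front, a ridged code wheel between grey cheeks behind it. Origin on the worktop under the tube. +y runs along the tube from exit to mouth (the rod is pushed to -y), +x away from the robot to the wheel. Base: x -35 to 130, y -50 to 50 mm. Turned by at most 0.2 rad.
- tube_mouth (a point): Centre of the brass flared mouth of the tube, on its axis, 70 mm above the worktop. The tube is straight and level, 115 mm from mouth to exit, bore 18 mm, outside 28 mm; the flare opens the bore to about 28 mm over the first 12 mm. Axes as the coder's.
- tube_exit (a point): Centre of the open far end of the tube, 115 mm from the mouth along the coder's -y, 70 mm above the worktop.
- ink_slug: Spent ink slug: dark blue-black cylinder, 15 mm diameter, 26 mm long, 40 g, lying along the tube inside it, held only by friction; origin at its centre, which starts 55 to 75 mm from the mouth. It falls out once its centre passes the exit.
- steel_bowl: Loose steel bowl, 124 mm wide, 45 mm high, 85 g, standing on the worktop with its centre 45 mm beyond the tube's exit. Origin at the centre of its underside.
- rod: Ejector rod, 180 mm long, 70 g: round steel shaft 13 mm thick, 118 mm long, nose tapered to 7 mm, then an orange square handle 14 x 14 x 62 mm, too thick for the tube. Origin on its axis at half length, nose to -y, handle to +y; it balances near the origin. It starts level in the holder, its axis 30 mm above the worktop.
- rod_nose (a point): Tip of the rod's nose, on its axis, 90 mm from the rod's origin towards -y. Let go with its nose in the tube, the rod stays there, its tail sagging: about 35 mm at 50 mm depth, 15 to 20 mm at 70 mm.
- rod_tail (a point): End of the rod's orange handle, on its axis, 90 mm from the rod's origin towards +y.
- rod_holder: Grey holder, fixed, 36 x 200 x 42 mm, origin at the centre of its underside, long along its y (the rod's y at the start). Two pockets, closed at the ends, hide the rod's ends; between them, y = -22 to +26 mm, the rod is free on both sides for a grasp from above, with a 4 mm base plate under it.
- tray: Loose aluminium tray, 214 x 292 x 47 mm, long along its y, origin at the centre of its underside; its floor is about 10 mm thick and about 170 x 215 mm, the walls slope outwards.
- code_wheel (a joint): Code wheel angle (rad): that of the red ridge from straight up; 0 = at the pointers, negative = still on the robot's side. It turns about the coder's y axis with light friction (0.12 N m, no clicks) and stays where it is left. Rolling up (front up, top away from the robot, +x) makes it grow. Limits -2.4 and 0.7.
- wheel_axis (a point): Centre of the code wheel on its axis, 58 mm above the worktop, 85 mm behind (+x) the tube's axis. Black wheel, radius 40 mm, 28 mm wide along y; eight straight ridges 45 degrees apart (one red, seven grey), 7 mm thick at the rounded crest, reach radius 52 mm. The cheeks beside it reach radius 34 mm, their white pointers 38 mm straight up. Axes as the coder's.
- red_ridge (a point): Middle of the crest of the red ridge, 52 mm from the wheel's axis; it moves with the wheel.
- label_roll_1: Bystander: roll of white label paper, 72 mm wide, 50 mm high, loose.
- label_roll_2: Bystander: smaller roll of white label paper, 54 mm wide, 32 mm high, loose.
- masking_tape: Bystander: roll of beige tape, 96 mm wide, 25 mm high, loose.
- marker_1: Bystander: black felt marker, 135 mm long, 18 mm thick, loose.

How it is judged:
By the outcome, as a careful person would: the job done as asked, in the order asked, and still so for the second after the job is handed in, with the robot touching nothing.
It also fails if it takes over 72 s, if anything falls off the work surface, if the arm or the gripper's body presses on something with over 40 N, if the wrist force passes 120 N, or if a joint passes its speed limit or range.

## Working session

There is one attempt and no reset: what is moved stays moved. The work goes in short steps, Python scripts to look and compute and a tool call to move; the robot and the scene stay as the last step left them, time stands still between calls to the robot, and variables do not carry over. Pictures are saved under pics/ and viewed, about 8 in all and at most 12, crops included, and the job is handed in when it is done.

Besides the shell and the picture viewer there is one more tool, called after "Call:" as a command line: name --argument value ..., lists and objects as JSON in quotes. move_arm: Moves the arm, as the interface text tells. Its arguments: {"type":"object","properties":{"plan":{"type":"array"},"grip_force":{"type":"number"}},"required":["plan"]}

```bash
mkdir -p pics; cat > h.py <<'E'
import numpy as np, cv2
from bench import ctrl
from scipy.spatial.transform import Rotation as R
np.set_printoptions(precision=4,suppress=True)
def snap(n,f): 
    s=ctrl.read_state(); im=ctrl.read_camera(n); cv2.imwrite('pics/'+f,im[:,:,::-1]); return s,im
def cam(n,s=None):
    i=ctrl.camera_info(n); K=np.array(i['camera_matrix'])
    if 'mount' in i:
        T=np.eye(4); T[:3,:3]=R.from_euler('xyz',s['tcp_rot'],degrees=True).as_matrix() ; T[:3,3]=s['ee_pos']
        return K,np.linalg.inv(T@np.array(i['mount']))
    return K,np.array(i['extrinsics'])
def px2z(n,uv,z,s=None):
    K,E=cam(n,s); d=E[:3,:3].T@np.linalg.inv(K)@np.array([*uv,1.]); c=-E[:3,:3].T@E[:3,3]
    return c+d*(z-c[2])/d[2]
def proj(n,p,s=None):
    K,E=cam(n,s); q=K@(E[:3,:3]@np.array(p)+E[:3,3]); return q[:2]/q[2]
E
python3 - <<'E'
from h import *
s,a=snap('top','top0.png'); _,b=snap('side','side0.png')
print({k:v for k,v in s.items()})
for n in('top','side'):
    K,E=cam(n);print(K,E,-E[:3,:3].T@E[:3,3])
print(ctrl.camera_info('wrist'))
E
```

```text
{'time_s': 0.0, 'joints': array([59.2102, 14.8497,  1.1876, 76.4168,  0.0035, 81.2586]), 'dq': array([ 0.0278, -0.0538, -0.0557,  0.1036, -0.0664, -0.031 ]), 'joint_torque': array([  0.0015, -55.5636,  34.4538,   0.0133,  -0.0001,   0.    ]), 'ee_pos': array([0.2063, 0.5095, 0.2477]), 'tcp_rot': array([-101.3046,   89.921 , -123.3531]), 'wrist_force': array([-0.5086, -0.5   ,  0.3323]), 'ft_torque': array([-0.0289,  0.0236,  0.0023]), 'width': 1.0016964942305977}
[[495.8911   0.     278.4122]
 [  0.     495.8911 209.0387]
 [  0.       0.       1.    ]] [[-0.0145 -0.9999 -0.0083  0.0207]
 [-0.9964  0.0151 -0.0835  0.547 ]
 [ 0.0836  0.007  -0.9965  1.4237]
 [ 0.      0.      0.      1.    ]] [0.4264 0.0024 1.4645]
[[385.5246   0.     275.024 ]
 [  0.     385.5246 209.5131]
 [  0.       0.       1.    ]] [[-0.9992  0.0391  0.0125  0.5336]
 [ 0.0043  0.4016 -0.9158  0.0695]
 [-0.0408 -0.915  -0.4014  1.1498]
 [ 0.      0.      0.      1.    ]] [0.5798 1.0032 0.5185]
{'camera_matrix': array([[307.1689,   0.    , 278.1694],
       [  0.    , 307.1689, 210.6239],
       [  0.    ,   0.    ,   1.    ]]), 'mount': array([[-0.0005, -0.2795,  0.9601, -0.1244],
       [ 1.    ,  0.001 ,  0.0009,  0.0001],
       [-0.0012,  0.9601,  0.2795, -0.0711],
       [ 0.    ,  0.    ,  0.    ,  1.    ]])}
```

View pics/top0.png

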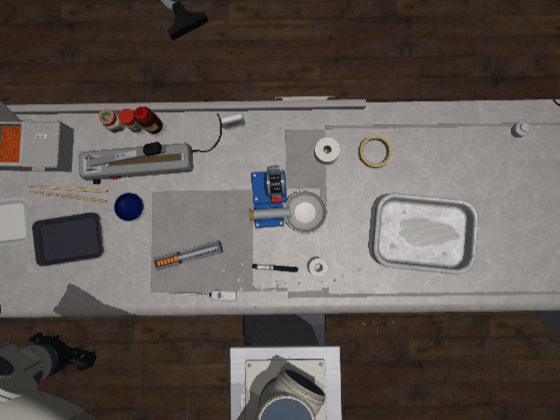

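View pics/side0.png

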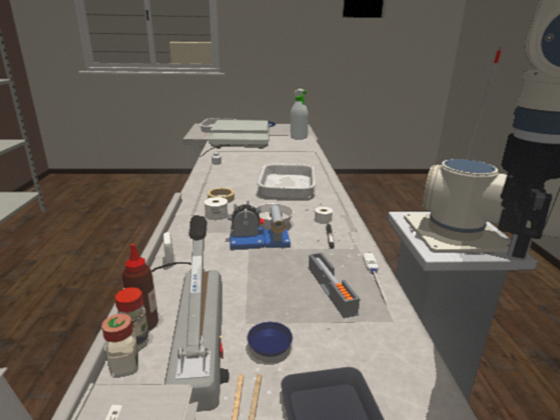

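```bash
python3 - <<'E'
from h import *
a=cv2.imread('pics/top0.png'); c=cv2.resize(a[158:283,148:338],None,fx=4.2,fy=4.2,interpolation=cv2.INTER_CUBIC)
cv2.imwrite('pics/c0.png',c)
E
```

```text
(no output)
```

View pics/c0.png

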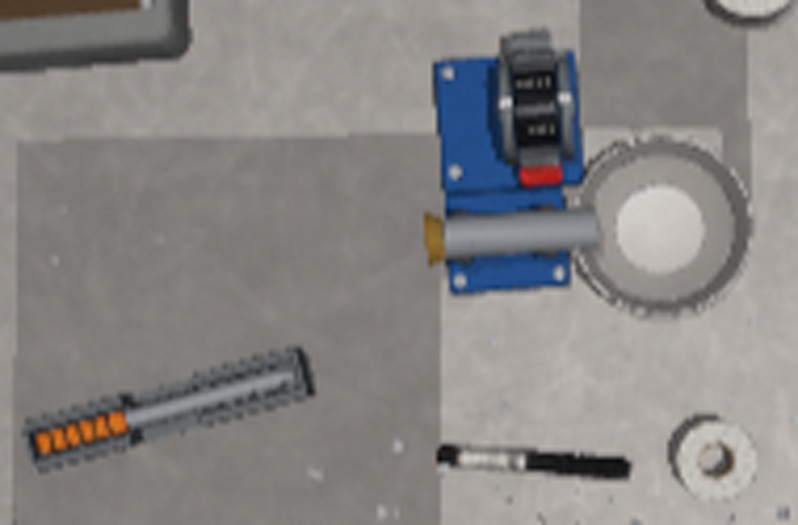

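```bash
python3 - <<'E'
from h import *
f=lambda u,v,z:px2z('top',(148+u/4.2-.4,158+v/4.2-.4),z)
for n,u,v,z in [('mouth',427,239,.07),('exit',601,228,.07),('hl',31,449,.042),('hr',307,371,.042),('ptrL',505,103,.096),('ptrR',565,98,.096),('bowl',662,227,.045),('bBL',450,293,.018),('bBR',570,286,.018),('bTL',435,62,.018),('bTR',577,50,.018),('red',541,177,.06)]: print(n,f(u,v,z))
for p in [(376,198),(474,205),(469,270),(374,262)]: print('tray',px2z('top',p,.047))
m=f(427,239,.07);e=f(601,228,.07);d=e-m;print(np.linalg.norm(d),np.degrees(np.arctan2(d[0],-d[1])))
a=f(31,449,.042);b=f(307,371,.042);d=b-a;print(np.linalg.norm(d),np.degrees(np.arctan2(d[0],-d[1])),(a+b)/2)
E
```

```text
mouth [0.5291 0.0947 0.07  ]
exit [ 0.5348 -0.0223  0.07  ]
hl [0.392  0.3674 0.042 ]
hr [0.4422 0.1792 0.042 ]
ptrL [0.6167 0.0404 0.096 ]
ptrR [0.6195 0.0006 0.096 ]
bowl [ 0.5367 -0.0644  0.045 ]
bBL [0.4951 0.0825 0.018 ]
bBR [ 0.4987 -0.001   0.018 ]
bTL [0.6574 0.0913 0.018 ]
bTR [ 0.6643 -0.0085  0.018 ]
red [0.5708 0.0176 0.06  ]
tray [ 0.5728 -0.2681  0.047 ]
tray [ 0.5484 -0.5474  0.047 ]
tray [ 0.3639 -0.5245  0.047 ]
tray [ 0.3903 -0.2568  0.047 ]
0.1170881439460383 2.7610494967319705
0.19479920079976695 14.931628960729352 [0.4171 0.2733 0.042 ]
```

```bash
python3 - <<'E'
from h import *
s=ctrl.read_state(); M=R.from_euler('xyz',s['tcp_rot'],degrees=True).as_matrix(); print(M)
th=np.radians(14.9); c=np.array([.4171,.2733,0]); g=c+np.array([-np.sin(th),np.cos(th),0])*.002
print('jaw yaw',np.degrees(np.arctan2(M[1,1],M[0,1])),'grasp',g, 'shift mm',(g-s['ee_pos'])*1000)
E
```

```text
[[-0.0006  0.3754  0.9269]
 [-0.0011  0.9269 -0.3754]
 [-1.     -0.0012 -0.0001]]
jaw yaw 67.95016163594622 grasp [0.4166 0.2752 0.    ] shift mm [ 210.2312 -234.3363 -247.7268]
```

Call:
move_arm --plan '[{"claw":60,"x":35,"y":-39,"z":-10,"rz":-10},{"claw":60,"x":80,"y":-89,"z":-30,"rz":-20},{"claw":60,"x":125,"y":-139,"z":-55,"rz":-30},{"claw":60,"x":170,"y":-189,"z":-80,"rz":-40},{"claw":60,"x":200,"y":-224,"z":-100,"rz":-50},{"claw":60,"x":210,"y":-234,"z":-110,"rz":-53},{"claw":60,"x":210,"y":-234,"z":-110,"rz":-53},{"claw":60,"x":210,"y":-234,"z":-110,"rz":-53},{"claw":60,"x":210,"y":-234,"z":-110,"rz":-53}]' --grip_force 60

```text
invalid input at $.plan[0]: expected keys claw, x, y, z, rx, ry, rz
```

```bash
python3 - <<'E'
from h import *
s,a=snap('wrist','w1.png'); print(s['time_s'],s['ee_pos'],s['joints'],s['width'])
th=np.radians(14.9)
for y in(-.022,.026): 
  for x in (-.0065,.0065): print(y,proj('wrist',np.array([.4171,.2733,.03])+[x*np.cos(th)-y*np.sin(th),x*np.sin(th)+y*np.cos(th),0],s))
E
```

```text
0.1 [0.2064 0.5096 0.2477] [59.2091 14.8476  1.1942 76.4159 -0.0031 81.2589] 1.0026664821059292
-0.022 [162.5781 391.2369]
-0.022 [168.8876 397.112 ]
0.026 [188.3162 374.5631]
0.026 [194.5699 380.6637]
```

View pics/w1.png

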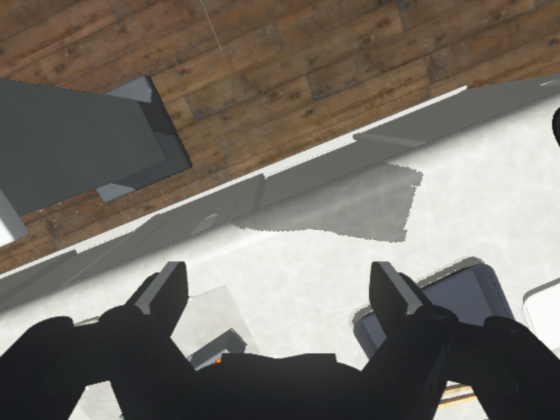

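The move was refused because every row needs all its keys, so this picture (4th viewed) is still from the start pose. It shows only the holder's corner near (225,355). I'll send the move again with full rows.

Call:
move_arm --plan '[{"claw":60,"x":35,"y":-39,"z":-10,"rx":0,"ry":0,"rz":-10},{"claw":60,"x":80,"y":-89,"z":-30,"rx":0,"ry":0,"rz":-20},{"claw":60,"x":125,"y":-139,"z":-55,"rx":0,"ry":0,"rz":-30},{"claw":60,"x":170,"y":-189,"z":-80,"rx":0,"ry":0,"rz":-40},{"claw":60,"x":200,"y":-224,"z":-100,"rx":0,"ry":0,"rz":-50},{"claw":60,"x":210,"y":-234,"z":-110,"rx":0,"ry":0,"rz":-53},{"claw":60,"x":210,"y":-234,"z":-110,"rx":0,"ry":0,"rz":-53},{"claw":60,"x":210,"y":-234,"z":-110,"rx":0,"ry":0,"rz":-53}]' --grip_force 60

```text
time_s: 1.15
ee_pos: [0.4162, 0.2762, 0.1386]
tcp_rot: [-163.4, 90.0, 121.6]
wrist_force: [-0.5, -0.8, -0.1]
width: 0.705
```

```bash
python3 - <<'E'
from h import *
s,a=snap('wrist','w2.png'); print(s['time_s'],s['ee_pos'],s['joints'],s['width'])
th=np.radians(14.9)
for y in(-.022,.026): 
  for x in (-.0065,.0065): print(y,proj('wrist',np.array([.4171,.2733,.03])+[x*np.cos(th)-y*np.sin(th),x*np.sin(th)+y*np.cos(th),0],s))
E
```

```text
1.15 [0.4162 0.2762 0.1386] [ 23.9232  13.3463 -17.3913  59.2646   0.0161  98.9216] 0.7049398930015244
-0.022 [270.1526 244.099 ]
-0.022 [286.0891 244.1397]
0.026 [269.8877 186.2857]
0.026 [286.7227 186.3333]
```

View pics/w2.png

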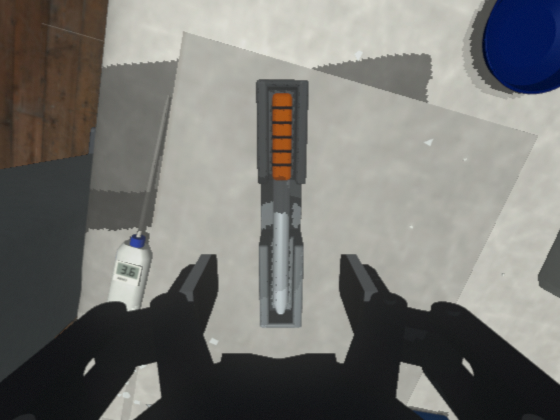

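Picture 5 shows the holder straight below the tool. Its outer ends are at (282,80) and (281,327), and the free gap runs over rows 182-238. The rod lies at column 281, and my projection was 278.

```bash
python3 - <<'E'
from h import *
s=ctrl.read_state()
a=px2z('wrist',(282.5,80),.042,s);b=px2z('wrist',(280.7,325),.042,s);d=b-a
print(a,b,np.linalg.norm(d),np.degrees(np.arctan2(d[0],-d[1])),(a+b)/2)
u=d/np.linalg.norm(d); g=(a+b)/2-u*.002; print(g,(g-s['ee_pos'])*1000, 'gap',px2z('wrist',(281,182),.042,s),px2z('wrist',(281,238),.042,s))
E
```

```text
[0.3935 0.3716 0.042 ] [0.4426 0.1871 0.042 ] 0.19093320155224017 14.88807927528603 [0.4181 0.2793 0.042 ]
[0.4176 0.2813 0.042 ] [  1.4995   4.7561 -96.7883] gap [0.4108 0.3047 0.042 ] [0.4223 0.2626 0.042 ]
```

Call:
move_arm --plan '[{"claw":60,"x":1.5,"y":3,"z":-40,"rx":0,"ry":0,"rz":0},{"claw":60,"x":1.5,"y":3,"z":-75,"rx":0,"ry":0,"rz":0},{"claw":60,"x":1.5,"y":3,"z":-98,"rx":0,"ry":0,"rz":0},{"claw":60,"x":1.5,"y":3,"z":-109,"rx":0,"ry":0,"rz":0},{"claw":60,"x":1.5,"y":3,"z":-109,"rx":0,"ry":0,"rz":0},{"claw":5,"x":1.5,"y":3,"z":-109,"rx":0,"ry":0,"rz":0},{"claw":5,"x":1.5,"y":3,"z":-109,"rx":0,"ry":0,"rz":0},{"claw":5,"x":1.5,"y":3,"z":-109,"rx":0,"ry":0,"rz":0},{"claw":5,"x":1.5,"y":3,"z":-109,"rx":0,"ry":0,"rz":0},{"claw":5,"x":1.5,"y":3,"z":-109,"rx":0,"ry":0,"rz":0},{"claw":5,"x":1.5,"y":3,"z":-109,"rx":0,"ry":0,"rz":0}]' --grip_force 80

```text
time_s: 2.58
ee_pos: [0.4183, 0.2789, 0.0301]
tcp_rot: [105.2, 89.9, 30.1]
wrist_force: [-0.4, -1.3, 5.7]
width: 0.118
```

Call:
move_arm --plan '[{"claw":5,"x":0,"y":0,"z":15,"rx":0,"ry":0,"rz":0},{"claw":5,"x":0,"y":0,"z":50,"rx":0,"ry":0,"rz":0},{"claw":5,"x":20,"y":-7,"z":85,"rx":0,"ry":0,"rz":-2},{"claw":5,"x":55,"y":-25,"z":90,"rx":0,"ry":0,"rz":-6},{"claw":5,"x":90,"y":-45,"z":75,"rx":0,"ry":0,"rz":-10},{"claw":5,"x":103,"y":-52,"z":50,"rx":0,"ry":0,"rz":-11.6},{"claw":5,"x":103,"y":-52,"z":40,"rx":0,"ry":0,"rz":-11.6},{"claw":5,"x":103,"y":-52,"z":40,"rx":0,"ry":0,"rz":-11.6},{"claw":5,"x":103,"y":-52,"z":40,"rx":0,"ry":0,"rz":-11.6}]'

```text
time_s: 3.7
ee_pos: [0.5207, 0.2274, 0.0702]
tcp_rot: [108.3, 89.9, 21.7]
wrist_force: [1.0, -0.3, -1.2]
width: 0.113
```

```bash
python3 - <<'E'
from h import *
s,a=snap('top','t1.png'); _,b=snap('side','s1.png'); print(s['time_s'],s['ee_pos'],s['width'],s['wrist_force'])
A=cv2.resize(a[160:250,180:320],None,fx=4,fy=4,interpolation=cv2.INTER_CUBIC)
B=cv2.resize(b[150:262,210:350],None,fx=4,fy=4,interpolation=cv2.INTER_CUBIC)[:240+208]
im=np.hstack([cv2.resize(A,None,fx=.7,fy=.7),cv2.resize(B,None,fx=.7,fy=.7)[:252]]) if 0 else None
C=np.vstack([cv2.resize(a[175:240,200:320],None,fx=5,fy=5,interpolation=cv2.INTER_CUBIC),cv2.resize(b[195:250,220:340],None,fx=5,fy=5,interpolation=cv2.INTER_CUBIC)])
cv2.imwrite('pics/c1.png',C[:,:,::-1])
E
```

```text
3.7 [0.5207 0.2274 0.0702] 0.11334424878823071 [ 1.0032 -0.2652 -1.2211]
```

View pics/c1.png

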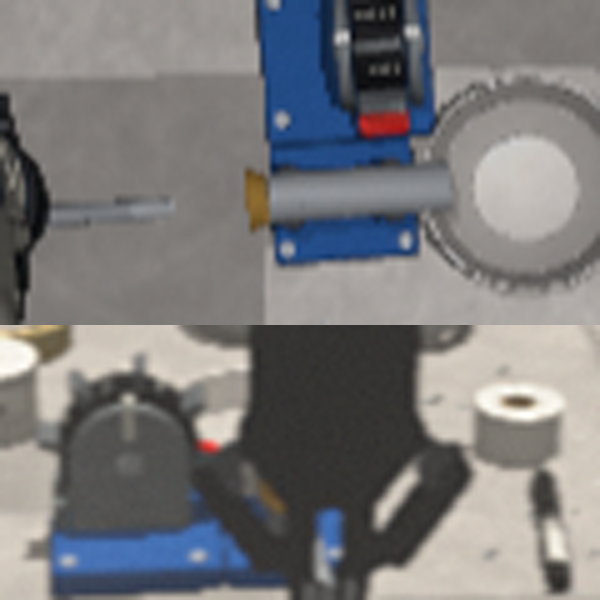

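Picture 6 (5x crop) shows the rod's nose at (175,206) and the mouth centre at (246,200). The gap is 40 mm and the rod's line passes 1.5 mm on the robot side of the mouth. The tube is turned about 3.5 degrees. I'll correct for both and insert.

Call:
move_arm --plan '[{"claw":5,"x":1.5,"y":-15,"z":0,"rx":0,"ry":0,"rz":0.7},{"claw":5,"x":2.5,"y":-30,"z":0,"rx":0,"ry":0,"rz":0.7},{"claw":5,"x":3.2,"y":-42,"z":0,"rx":0,"ry":0,"rz":0.7},{"claw":5,"x":3.8,"y":-52,"z":0,"rx":0,"ry":0,"rz":0.7},{"claw":5,"x":4.4,"y":-62,"z":0,"rx":0,"ry":0,"rz":0.7},{"claw":5,"x":4.4,"y":-62,"z":0,"rx":0,"ry":0,"rz":0.7}]'

```text
time_s: 4.55
ee_pos: [0.5255, 0.1641, 0.0693]
tcp_rot: [-166.2, 90.0, 107.8]
wrist_force: [0.1, 0.1, -0.4]
width: 0.113
```

Call:
move_arm --plan '[{"claw":5,"x":0.6,"y":-10,"z":0.5,"rx":0,"ry":0,"rz":0},{"claw":5,"x":1.3,"y":-21,"z":0.5,"rx":0,"ry":0,"rz":0},{"claw":5,"x":2,"y":-32,"z":0.5,"rx":0,"ry":0,"rz":0},{"claw":5,"x":2.7,"y":-44,"z":0.5,"rx":0,"ry":0,"rz":0},{"claw":5,"x":2.7,"y":-44,"z":0.5,"rx":0,"ry":0,"rz":0},{"claw":5,"x":2.7,"y":-44,"z":0.5,"rx":0,"ry":0,"rz":0}]'

```text
time_s: 5.3
ee_pos: [0.5281, 0.1207, 0.0698]
tcp_rot: [138.3, 90.0, 52.3]
wrist_force: [0.3, 0.4, -0.7]
width: 0.113
```

Call:
move_arm --plan '[{"claw":25,"x":0,"y":0,"z":0,"rx":0,"ry":0,"rz":0},{"claw":40,"x":0,"y":0,"z":0,"rx":0,"ry":0,"rz":0},{"claw":60,"x":0,"y":0,"z":0,"rx":0,"ry":0,"rz":0},{"claw":60,"x":0,"y":0,"z":0,"rx":0,"ry":0,"rz":0},{"claw":60,"x":0,"y":0,"z":30,"rx":0,"ry":0,"rz":0},{"claw":60,"x":0,"y":0,"z":70,"rx":0,"ry":0,"rz":0},{"claw":60,"x":-4,"y":60,"z":70,"rx":0,"ry":0,"rz":0},{"claw":60,"x":-4,"y":60,"z":70,"rx":0,"ry":0,"rz":0},{"claw":60,"x":-4,"y":60,"z":70,"rx":0,"ry":0,"rz":0}]'

```text
time_s: 6.42
ee_pos: [0.5238, 0.1809, 0.1396]
tcp_rot: [-55.7, 90.0, -141.6]
wrist_force: [-0.4, -0.5, -0.0]
width: 0.699
```

```bash
python3 - <<'E'
from h import *
s,a=snap('wrist','w3.png'); _,b=snap('side','s3.png'); print(s['time_s'],s['ee_pos'],s['width'],s['tcp_rot'])
C=np.hstack([a[60:420,100:460],cv2.resize(b[190:280,225:335],None,fx=4,fy=4,interpolation=cv2.INTER_CUBIC)])
cv2.imwrite('pics/c3.png',C[:,:,::-1])
E
```

```text
6.425 [0.5238 0.1809 0.1396] 0.6993448200639074 [ -55.7282   89.9707 -141.6154]
```

View pics/c3.png

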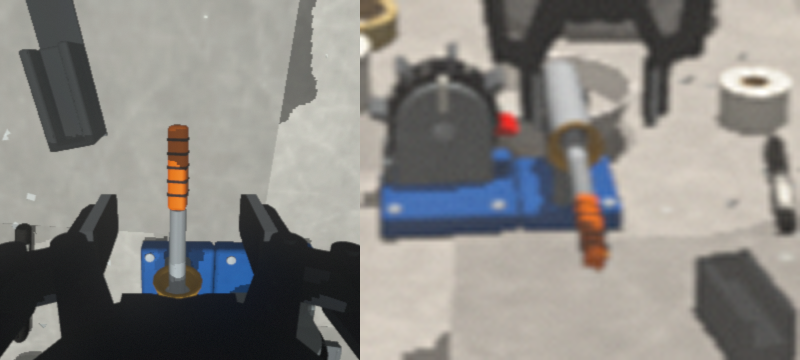

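```bash
cat >> h.py <<'E'
def tri(obs):
    A=[];b=[]
    for n,uv,s in obs:
        K,E=cam(n,s); P=K@E[:3]
        for i in(0,1): r=uv[i]*P[2]-P[i]; k=np.linalg.norm(r[:3]); A.append(r[:3]/k); b.append(-r[3]/k)
    return np.linalg.lstsq(np.array(A),np.array(b),rcond=None)[0]
E
python3 - <<'E'
from h import *
s=ctrl.read_state()
sd=lambda u,v:(225+(u-360)/4-.4,190+v/4-.4)
for n,w,d in [('tail',(278,187),(596,263)),('hstart',(276,269),(581,197)),('mouth',(277,341),(577,146))]:
    p=tri([('wrist',w,s),('side',sd(*d),None)]); print(n,p,proj('wrist',p,s)-w,proj('side',p)-sd(*d))
E
```

```text
tail [0.5222 0.2063 0.0494] [0.1855 0.0313] [0.056  0.0036]
hstart [0.5266 0.1487 0.063 ] [2.665  0.5296] [0.7761 0.0868]
mouth [0.5289 0.0956 0.0728] [-0.3429 -0.1012] [-0.0981 -0.0199]
```

Picture 7 (wrist crop plus side crop) shows the rod hanging in the tube. By triangulation the tail is at (0.522, 0.206, 0.049), which is about 20 mm of sag at 64 mm depth and roughly a 10 degree tilt, so it fits. Next I'll grasp the handle with the tool tilted to match.

Call:
move_arm --plan '[{"claw":60,"x":0,"y":-4,"z":-20,"rx":-5,"ry":-0.3,"rz":0},{"claw":60,"x":0,"y":-4,"z":-40,"rx":-10,"ry":-0.6,"rz":0},{"claw":60,"x":0,"y":-4,"z":-65,"rx":-10,"ry":-0.6,"rz":0},{"claw":60,"x":0,"y":-4,"z":-85,"rx":-10,"ry":-0.6,"rz":0},{"claw":60,"x":0,"y":-4,"z":-85,"rx":-10,"ry":-0.6,"rz":0},{"claw":5,"x":0,"y":-4,"z":-85,"rx":-10,"ry":-0.6,"rz":0},{"claw":5,"x":0,"y":-4,"z":-85,"rx":-10,"ry":-0.6,"rz":0},{"claw":5,"x":0,"y":-4,"z":-85,"rx":-10,"ry":-0.6,"rz":0},{"claw":5,"x":0,"y":-4,"z":-85,"rx":-10,"ry":-0.6,"rz":0},{"claw":5,"x":0,"y":-4,"z":-85,"rx":-10,"ry":-0.6,"rz":0},{"claw":5,"x":0,"y":-4,"z":-85,"rx":-10,"ry":-0.6,"rz":0}]' --grip_force 80

```text
time_s: 7.9
ee_pos: [0.5241, 0.1767, 0.0549]
tcp_rot: [-0.5, 80.0, -86.5]
wrist_force: [-0.5, -0.6, 2.9]
width: 0.149
```

Call:
move_arm --plan '[{"claw":5,"x":0,"y":0.5,"z":5,"rx":3.3,"ry":0.2,"rz":0},{"claw":5,"x":0,"y":1,"z":10,"rx":6.6,"ry":0.4,"rz":0},{"claw":5,"x":0,"y":1,"z":14.5,"rx":10,"ry":0.6,"rz":0},{"claw":5,"x":0,"y":1,"z":14.5,"rx":10,"ry":0.6,"rz":0},{"claw":5,"x":0.4,"y":-7,"z":14.5,"rx":10,"ry":0.6,"rz":0},{"claw":5,"x":0.9,"y":-15,"z":14.5,"rx":10,"ry":0.6,"rz":0},{"claw":5,"x":0.9,"y":-15,"z":14.5,"rx":10,"ry":0.6,"rz":0}]'

```text
time_s: 8.78
ee_pos: [0.5251, 0.161, 0.0692]
tcp_rot: [-0.8, 89.9, -86.8]
wrist_force: [0.4, -1.0, 3.6]
width: 0.148
```

Call:
move_arm --plan '[{"claw":5,"x":0.4,"y":-8,"z":0.3,"rx":0,"ry":0,"rz":0},{"claw":5,"x":0.9,"y":-16,"z":0.3,"rx":0,"ry":0,"rz":0},{"claw":5,"x":1.3,"y":-22,"z":0.3,"rx":0,"ry":0,"rz":0},{"claw":5,"x":1.6,"y":-27,"z":0.3,"rx":0,"ry":0,"rz":0},{"claw":5,"x":1.6,"y":-27,"z":0.3,"rx":0,"ry":0,"rz":0},{"claw":5,"x":1.6,"y":-27,"z":0.3,"rx":0,"ry":0,"rz":0}]'

```text
time_s: 9.52
ee_pos: [0.5266, 0.1342, 0.0695]
tcp_rot: [-4.7, 89.9, -90.7]
wrist_force: [-0.3, -1.3, 3.6]
width: 0.145
```

```bash
python3 - <<'E'
from h import *
s,a=snap('top','t4.png'); _,b=snap('side','s4.png'); print(s['time_s'],s['ee_pos'],s['wrist_force'])
C=np.hstack([cv2.resize(a[165:235,220:335],None,fx=4,fy=4,interpolation=cv2.INTER_CUBIC),cv2.resize(b[180:250,225:310],None,fx=4,fy=4,interpolation=cv2.INTER_CUBIC)])
cv2.imwrite('pics/c4.png',C[:,:,::-1])
E
```

```text
9.525 [0.5266 0.1342 0.0695] [-0.3302 -1.3237  3.5716]
```

View pics/c4.png

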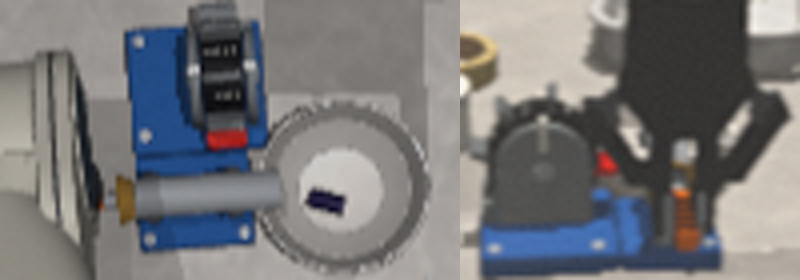

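Picture 8 shows the slug lying in the upright bowl at crop (325,202). Next I'll pull the rod out.

Call:
move_arm --plan '[{"claw":5,"x":-0.6,"y":10,"z":0,"rx":0,"ry":0,"rz":0},{"claw":5,"x":-1.8,"y":30,"z":0,"rx":0,"ry":0,"rz":0},{"claw":5,"x":-3.2,"y":52,"z":0,"rx":0,"ry":0,"rz":0},{"claw":5,"x":-4.6,"y":75,"z":0,"rx":0,"ry":0,"rz":0},{"claw":5,"x":-6,"y":98,"z":0,"rx":0,"ry":0,"rz":0},{"claw":5,"x":-7.5,"y":122,"z":0,"rx":0,"ry":0,"rz":0},{"claw":5,"x":-8.5,"y":138,"z":0,"rx":0,"ry":0,"rz":0},{"claw":5,"x":-9,"y":145,"z":10,"rx":0,"ry":0,"rz":0},{"claw":5,"x":-9,"y":145,"z":60,"rx":0,"ry":0,"rz":0},{"claw":5,"x":-12,"y":140,"z":110,"rx":0,"ry":0,"rz":0},{"claw":5,"x":-20,"y":110,"z":130,"rx":0,"ry":0,"rz":0},{"claw":5,"x":-25,"y":65,"z":130,"rx":0,"ry":0,"rz":0}]'

```text
time_s: 11.12
ee_pos: [0.5019, 0.1998, 0.2021]
tcp_rot: [103.0, 89.8, 17.2]
wrist_force: [0.8, 1.0, -1.3]
width: 0.151
```

Call:
move_arm --plan '[{"claw":5,"x":-5,"y":-40,"z":0,"rx":0,"ry":0,"rz":-1},{"claw":5,"x":-10,"y":-90,"z":0,"rx":0,"ry":0,"rz":-2},{"claw":5,"x":-15,"y":-145,"z":0,"rx":0,"ry":0,"rz":-3},{"claw":5,"x":-20,"y":-200,"z":0,"rx":0,"ry":0,"rz":-4},{"claw":5,"x":-24,"y":-255,"z":0,"rx":0,"ry":0,"rz":-5},{"claw":5,"x":-26,"y":-310,"z":0,"rx":0,"ry":0,"rz":-6},{"claw":5,"x":-28,"y":-365,"z":0,"rx":0,"ry":0,"rz":-7},{"claw":5,"x":-28,"y":-420,"z":0,"rx":0,"ry":0,"rz":-8},{"claw":5,"x":-28,"y":-475,"z":0,"rx":0,"ry":0,"rz":-8.5},{"claw":5,"x":-28,"y":-515,"z":0,"rx":0,"ry":0,"rz":-8.5},{"claw":5,"x":-28,"y":-539,"z":-20,"rx":0,"ry":0,"rz":-8.5},{"claw":5,"x":-28,"y":-539,"z":-60,"rx":0,"ry":0,"rz":-8.5}]'

```text
time_s: 12.62
ee_pos: [0.4738, -0.3411, 0.139]
tcp_rot: [53.2, 89.9, -41.3]
wrist_force: [0.2, -0.8, -1.6]
width: 0.145
```

Call:
move_arm --plan '[{"claw":5,"x":0,"y":0,"z":-20,"rx":2,"ry":0,"rz":0},{"claw":5,"x":0,"y":0,"z":-50,"rx":4,"ry":0,"rz":0},{"claw":5,"x":0,"y":0,"z":-80,"rx":4,"ry":0,"rz":0},{"claw":5,"x":0,"y":0,"z":-100,"rx":4,"ry":0,"rz":0},{"claw":5,"x":0,"y":0,"z":-107,"rx":4,"ry":0,"rz":0},{"claw":5,"x":0,"y":0,"z":-107,"rx":4,"ry":0,"rz":0}]'

```text
time_s: 13.38
ee_pos: [0.4736, -0.3391, 0.0323]
tcp_rot: [-175.3, 85.9, 90.2]
wrist_force: [-0.1, 0.1, -0.9]
width: 0.146
```

Call:
move_arm --plan '[{"claw":5,"x":0,"y":0,"z":-3,"rx":0,"ry":0,"rz":0},{"claw":5,"x":0,"y":0,"z":-3,"rx":0,"ry":0,"rz":0},{"claw":25,"x":0,"y":0,"z":-3,"rx":0,"ry":0,"rz":0},{"claw":40,"x":0,"y":0,"z":-3,"rx":0,"ry":0,"rz":0},{"claw":40,"x":0,"y":0,"z":-3,"rx":0,"ry":0,"rz":0},{"claw":40,"x":0,"y":0,"z":20,"rx":-4,"ry":0,"rz":0},{"claw":40,"x":0,"y":0,"z":70,"rx":-4,"ry":0,"rz":0},{"claw":40,"x":0,"y":0,"z":130,"rx":-4,"ry":0,"rz":0},{"claw":0,"x":0,"y":40,"z":170,"rx":-4,"ry":0,"rz":0},{"claw":0,"x":0,"y":80,"z":170,"rx":-4,"ry":0,"rz":9}]'

```text
time_s: 14.62
ee_pos: [0.4745, -0.2594, 0.206]
tcp_rot: [-13.5, 89.8, -98.8]
wrist_force: [0.2, -0.4, -0.5]
width: 0.052
```

```bash
python3 - <<'E'
from h import *
ctrl_t=ctrl.read_state()['time_s']
_,a=snap('top','t5.png'); _,b=snap('side','s5.png')
def red(im,r):
    y0,y1,x0,x1=r; h=im[y0:y1,x0:x1].astype(int); m=(h[...,0]>110)&(h[...,1]<60)&(h[...,2]<60); v,u=np.nonzero(m); return np.array([u.mean()+x0,v.mean()+y0]),m.sum(),(u.min()+x0,u.max()+x0,v.min()+y0,v.max()+y0)
print(red(a,(160,240,245,300))); print(red(b,(190,250,230,300)))
th=np.radians(3.5); X=np.array([np.cos(th),np.sin(th),0]); ax=np.array([.6185,.0205,.058])
for ang in range(-110,-50,10):
    t=np.radians(ang)
    for r in(.052,.042):
        p=ax+r*(np.sin(t)*X+np.cos(t)*np.array([0,0,1])); print(ang,r,proj('top',p),proj('side',p))
C=np.hstack([cv2.resize(a[160:240,240:330],None,fx=4.4,fy=4.4,interpolation=cv2.INTER_CUBIC)[:350],cv2.resize(b[180:250,225:305],None,fx=5,fy=5,interpolation=cv2.INTER_CUBIC)])
C=np.vstack([C,np.zeros((6,C.shape[1],3),np.uint8),cv2.resize(a[185:285,360:490],None,fx=2.2,fy=2.2,interpolation=cv2.INTER_CUBIC) if 0 else np.pad(cv2.resize(a[185:280,360:490],None,fx=2.2,fy=2.2,interpolation=cv2.INTER_CUBIC),((0,0),(0,C.shape[1]-286),(0,0)))])
cv2.imwrite('pics/c5.png',C[:,:,::-1])
E
```

```text
(array([276.1351, 199.5135]), np.int64(37), (np.int64(272), np.int64(281), np.int64(198), np.int64(201)))
(array([260.9091, 220.6364]), np.int64(11), (np.int64(260), np.int64(262), np.int64(219), np.int64(222)))
-110 0.052 [276.5299 200.8166] [262.8927 224.3615]
-110 0.042 [276.2704 197.4618] [259.582  223.3821]
-100 0.052 [276.5546 201.323 ] [263.7196 221.5491]
-100 0.042 [276.289 197.854] [260.2428 221.1047]
-90 0.052 [276.5374 201.2845] [264.0014 218.6486]
-90 0.042 [276.2737 197.805 ] [260.4614 218.7588]
-80 0.052 [276.478 200.692] [263.7243 215.7462]
-80 0.042 [276.2245 197.3094] [260.2278 216.4143]
-70 0.052 [276.3775 199.5533] [262.8911 212.9297]
-70 0.042 [276.1424 196.3759] [259.5454 214.1423]
-60 0.052 [276.2384 197.8948] [261.5215 210.2861]
-60 0.042 [276.0294 195.0273] [258.4311 212.0127]
```

View pics/c5.png

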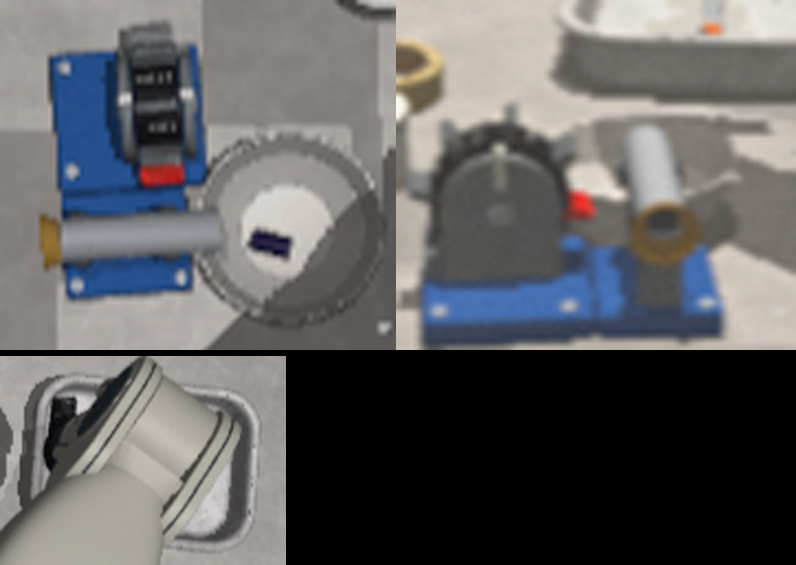

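Picture 9 shows the slug in the bowl, the orange rod handle in the tray, and the red ridge at side crop (580,205). The other ridges agree that red is at about -98 degrees. I'll roll it in two strokes: ridge at -53 up to 0, then the red ridge from -45 to 0.

Call:
move_arm --plan '[{"claw":0,"x":5,"y":25,"z":0,"rx":0,"ry":0,"rz":9},{"claw":0,"x":15,"y":55,"z":0,"rx":0,"ry":0,"rz":18},{"claw":0,"x":25,"y":85,"z":0,"rx":0,"ry":0,"rz":27},{"claw":0,"x":35,"y":115,"z":0,"rx":0,"ry":0,"rz":36},{"claw":0,"x":45,"y":145,"z":0,"rx":0,"ry":0,"rz":45},{"claw":0,"x":55,"y":175,"z":0,"rx":0,"ry":0,"rz":54},{"claw":0,"x":65,"y":205,"z":0,"rx":0,"ry":0,"rz":63},{"claw":0,"x":75,"y":235,"z":0,"rx":0,"ry":0,"rz":72},{"claw":0,"x":82,"y":260,"z":0,"rx":0,"ry":0,"rz":81},{"claw":0,"x":87,"y":276,"z":0,"rx":0,"ry":0,"rz":89},{"claw":0,"x":87,"y":276,"z":-20,"rx":0,"ry":0,"rz":89},{"claw":0,"x":87,"y":276,"z":-20,"rx":0,"ry":0,"rz":89}]'

```text
time_s: 16.23
ee_pos: [0.56, 0.0166, 0.1812]
tcp_rot: [-118.5, 89.7, -115.0]
wrist_force: [0.3, -0.2, -0.7]
width: -0.001
```

```bash
python3 - <<'E'
from h import *
s,a=snap('wrist','w6.png'); _,b=snap('side','s6.png'); print(s['time_s'],s['ee_pos'],s['width'],s['tcp_rot'],s['joints'])
C=np.hstack([cv2.resize(a[100:420,120:440],None,fx=1.2,fy=1.2),np.pad(cv2.resize(b[165:250,225:305],None,fx=4.5,fy=4.5,interpolation=cv2.INTER_CUBIC),((0,2),(0,0),(0,0)))[:384]])
cv2.imwrite('pics/c6.png',C[:,:,::-1])
E
```

```text
16.225 [0.56   0.0166 0.1812] -0.0014393654523330753 [-118.4926   89.6688 -115.0065] [ -6.7212  17.4571  -4.9451  67.7017  -0.3145 -10.207 ]
```

View pics/c6.png

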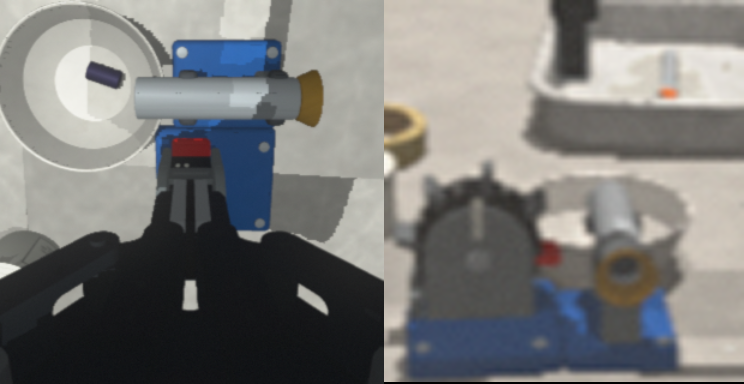

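Picture 10: the closed fingers hang squarely in front of the wheel, and the rod lies flat in the tray at side crop (668,75). Stroke 1 next.

Call:
move_arm --plan '[{"claw":0,"x":0,"y":0,"z":-35,"rx":0,"ry":0,"rz":0},{"claw":0,"x":0,"y":0,"z":-65,"rx":0,"ry":0,"rz":0},{"claw":0,"x":0,"y":0,"z":-79,"rx":0,"ry":0,"rz":0},{"claw":0,"x":4,"y":0.4,"z":-78,"rx":0,"ry":0,"rz":0},{"claw":0,"x":8,"y":0.8,"z":-76,"rx":0,"ry":0,"rz":0},{"claw":0,"x":13,"y":1,"z":-73,"rx":0,"ry":0,"rz":0},{"claw":0,"x":19,"y":1.5,"z":-69,"rx":0,"ry":0,"rz":0},{"claw":0,"x":25,"y":1.8,"z":-66,"rx":0,"ry":0,"rz":0},{"claw":0,"x":31,"y":2.2,"z":-63,"rx":0,"ry":0,"rz":0},{"claw":0,"x":37,"y":2.6,"z":-61,"rx":0,"ry":0,"rz":0},{"claw":0,"x":43,"y":3,"z":-60,"rx":0,"ry":0,"rz":0},{"claw":0,"x":43,"y":3,"z":-60,"rx":0,"ry":0,"rz":0}]'

```text
time_s: 17.82
ee_pos: [0.6039, 0.0198, 0.1225]
tcp_rot: [-88.8, 89.7, -85.2]
wrist_force: [-0.3, -0.3, 0.1]
width: -0.001
```

```bash
cat >> h.py <<'E'
def red(im,r):
    y0,y1,x0,x1=r; h=im[y0:y1,x0:x1].astype(int); m=(h[...,0]>90)&(h[...,1]<.45*h[...,0])&(h[...,2]<.45*h[...,0]); v,u=np.nonzero(m); return (np.array([u.mean()+x0,v.mean()+y0]),m.sum()) if m.any() else None
def redfit():
    th=np.radians(3.5); X=np.array([np.cos(th),np.sin(th),0]); ax=np.array([.6185,.0205,.058])
    print('top',red(ctrl.read_camera('top'),(160,215,255,290)),'side',red(ctrl.read_camera('side'),(185,226,230,275)))
    for ang in range(-70,31,10):
        t=np.radians(ang); p=ax+.05*(np.sin(t)*X+np.cos(t)*np.array([0,0,1])); print(ang,proj('top',p),proj('side',p))
E
python3 -c "
from h import *
print(ctrl.read_state()['wrist_force']);redfit()"
```

```text
[-0.2505 -0.3111  0.077 ]
top None side (array([261.1176, 218.4706]), np.int64(17))
-70 [276.3304 198.9163] [262.2218 213.1723]
-60 [276.1964 197.3194] [260.9029 210.6318]
-50 [276.0291 195.2673] [259.1044 208.3382]
-40 [275.8334 192.8204] [256.8777 206.3655]
-30 [275.6155 190.0548] [254.2892 204.7783]
-20 [275.3823 187.0598] [251.4181 203.6297]
-10 [275.1417 183.9344] [248.354  202.9591]
0 [274.9017 180.7835] [245.194  202.7902]
10 [274.6704 177.713 ] [242.0394 203.1301]
20 [274.4555 174.8259] [238.9913 203.9685]
30 [274.2641 172.2172] [236.1477 205.2785]
```

The red ridge only moved from -98 to about -90. The finger slid over the low ridge and pushed the next one up to 0. The pushing itself works, so I'll repeat the stroke lower on the ridge that is now at -45.

Call:
move_arm --plan '[{"claw":0,"x":-5,"y":-0.3,"z":25,"rx":0,"ry":0,"rz":0},{"claw":0,"x":-30,"y":-2,"z":30,"rx":0,"ry":0,"rz":0},{"claw":0,"x":-43,"y":-2.8,"z":10,"rx":0,"ry":0,"rz":0},{"claw":0,"x":-43,"y":-2.8,"z":-15,"rx":0,"ry":0,"rz":0},{"claw":0,"x":-43,"y":-2.8,"z":-26,"rx":0,"ry":0,"rz":0},{"claw":0,"x":-37,"y":-2.4,"z":-26,"rx":0,"ry":0,"rz":0},{"claw":0,"x":-31,"y":-2,"z":-22,"rx":0,"ry":0,"rz":0},{"claw":0,"x":-25,"y":-1.7,"z":-16,"rx":0,"ry":0,"rz":0},{"claw":0,"x":-19,"y":-1.3,"z":-12,"rx":0,"ry":0,"rz":0},{"claw":0,"x":-13,"y":-0.9,"z":-8.5,"rx":0,"ry":0,"rz":0},{"claw":0,"x":-6.5,"y":-0.4,"z":-6,"rx":0,"ry":0,"rz":0},{"claw":0,"x":0,"y":0,"z":-3.5,"rx":0,"ry":0,"rz":0}]'

```text
time_s: 19.42
ee_pos: [0.6039, 0.0198, 0.1191]
tcp_rot: [-93.0, 89.7, -89.4]
wrist_force: [-2.0, 0.1, -2.4]
width: 0.0
```

```bash
python3 -c "
from h import *
print(ctrl.read_state()['wrist_force']);redfit()" | head -3
```

```text
[-1.9758  0.1495 -2.4271]
top None side (array([256.5714, 207.5714]), np.int64(14))
-70 [276.3304 198.9163] [262.2218 213.1723]
```

Red is now near -43. Same stroke again, this time on the red ridge.

Call:
move_arm --plan '[{"claw":0,"x":-5,"y":-0.3,"z":25,"rx":0,"ry":0,"rz":0},{"claw":0,"x":-30,"y":-2,"z":30,"rx":0,"ry":0,"rz":0},{"claw":0,"x":-43,"y":-2.8,"z":12,"rx":0,"ry":0,"rz":0},{"claw":0,"x":-43,"y":-2.8,"z":-12,"rx":0,"ry":0,"rz":0},{"claw":0,"x":-43,"y":-2.8,"z":-22,"rx":0,"ry":0,"rz":0},{"claw":0,"x":-37,"y":-2.4,"z":-22,"rx":0,"ry":0,"rz":0},{"claw":0,"x":-31,"y":-2,"z":-18,"rx":0,"ry":0,"rz":0},{"claw":0,"x":-25,"y":-1.7,"z":-12,"rx":0,"ry":0,"rz":0},{"claw":0,"x":-19,"y":-1.3,"z":-8,"rx":0,"ry":0,"rz":0},{"claw":0,"x":-13,"y":-0.9,"z":-4.5,"rx":0,"ry":0,"rz":0},{"claw":0,"x":-6.5,"y":-0.4,"z":-2,"rx":0,"ry":0,"rz":0},{"claw":0,"x":-2,"y":0,"z":0,"rx":0,"ry":0,"rz":0}]'

```text
time_s: 21.02
ee_pos: [0.6019, 0.0198, 0.1191]
tcp_rot: [-90.5, 89.7, -86.9]
wrist_force: [-1.5, -0.7, -1.2]
width: 0.001
```

Call:
move_arm --plan '[{"claw":0,"x":0,"y":0,"z":0,"rx":0,"ry":0,"rz":0},{"claw":0,"x":-6,"y":0,"z":5,"rx":0,"ry":0,"rz":0},{"claw":0,"x":-15,"y":0,"z":50,"rx":0,"ry":0,"rz":0},{"claw":0,"x":-60,"y":0,"z":85,"rx":0,"ry":0,"rz":0},{"claw":0,"x":-110,"y":30,"z":90,"rx":0,"ry":0,"rz":0},{"claw":0,"x":-130,"y":90,"z":90,"rx":0,"ry":0,"rz":0},{"claw":0,"x":-130,"y":130,"z":90,"rx":0,"ry":0,"rz":0},{"claw":0,"x":-130,"y":150,"z":90,"rx":0,"ry":0,"rz":0}]'

```text
time_s: 22.02
ee_pos: [0.4708, 0.1716, 0.2101]
tcp_rot: [-66.9, 89.7, -63.3]
wrist_force: [-0.1, 0.5, 1.1]
width: -0.002
```

```bash
python3 - <<'E'
from h import *
redfit(); s,a=snap('top','t7.png'); _,b=snap('side','s7.png'); print(s['time_s'],s['ee_pos'])
h=lambda i,n:cv2.resize(i,n,interpolation=cv2.INTER_CUBIC)
C=np.vstack([np.hstack([h(a[160:210,250:300],(350,350)),h(b[195:240,225:270],(350,350))]),np.hstack([h(a[130:280,240:490],(390,234)),h(b[150:240,200:320],(310,234))])])
cv2.imwrite('pics/c7.png',C[:,:,::-1])
E
```

```text
top (array([274.875, 181.625]), np.int64(24)) side (array([245.6667, 202.5   ]), np.int64(6))
-70 [276.3304 198.9163] [262.2218 213.1723]
-60 [276.1964 197.3194] [260.9029 210.6318]
-50 [276.0291 195.2673] [259.1044 208.3382]
-40 [275.8334 192.8204] [256.8777 206.3655]
-30 [275.6155 190.0548] [254.2892 204.7783]
-20 [275.3823 187.0598] [251.4181 203.6297]
-10 [275.1417 183.9344] [248.354  202.9591]
0 [274.9017 180.7835] [245.194  202.7902]
10 [274.6704 177.713 ] [242.0394 203.1301]
20 [274.4555 174.8259] [238.9913 203.9685]
30 [274.2641 172.2172] [236.1477 205.2785]
22.125 [0.4711 0.1714 0.2097]
```

View pics/c7.png

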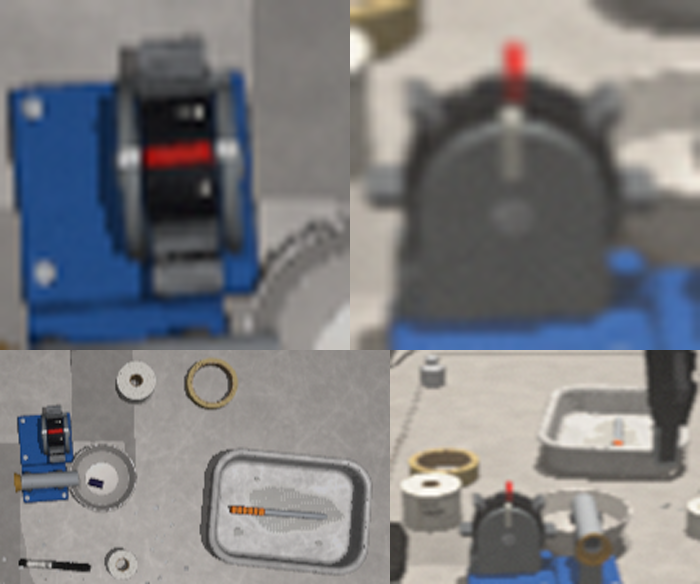

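```bash
python3 -c "
from h import *
print(ctrl.sign_off())"
```

```text
the job is handed in; nothing more can be done
None
```

The job is done and handed in at about 22 s of the 72 s allowed. I never saw more than about 6 N at the wrist, though I only read it at the end of each move.

- **Rod and slug:** I started the rod about 6.5 cm into the mouth and let go. It hung there with about 20 mm of sag. I took it again by the handle and pushed the slug out into the bowl. I then pulled the rod out and let it drop about 1 cm onto the tray floor.
- **Code wheel:** The first stroke slipped over a ridge and turned the wheel only about 8 degrees. Two lower strokes brought the red ridge up to the pointers.

**Last checks (top and side pictures):**
- The slug is in the upright bowl, and the rod lies flat in the tray.
- Both label rolls, the tape and the marker appear where they were, judged by eye rather than measured.
- The gripper is clear of everything.
- The two cameras differ slightly on the red ridge: the side view puts it at about -1 to -1.5 degrees, the top view at about -2.5. The top view also sees some of the ridge's near face, so I trust the side view more and left it there.

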